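# Hang the shallow parts caddy on the double hook

## Robot

A 6-joint arm with a two-finger parallel gripper is mounted at the origin on a cart in front of the work surface, level with it; the furniture and walls round the work are solid. World frame = base frame: x ahead of the robot, y to its left, z up, the work surface at z = 0. Lengths are in m, angles in rad, forces in N, time in s.
With the tool pointing down it reaches from about 0.35 to 0.85 m from the base axis. Payload 8.1 kg.
Tool frame: the origin (TCP) lies midway between the tips of the shut fingers; the grasp point (between the pads) lies 19 mm behind it (robot.grip_point_offset is the distance from the TCP to the grasp point, in m); z points along the fingers, y is the line along which they close (so a half turn about z gives the same grasp; the last joint's range is limited). The gripper opens to 93 mm and grips with 3 to 60 N. Pads are 15 mm wide; open, the fingers measure 128 mm over their backs; the gripper's body (75 mm by 188 mm) begins 65 mm behind the grasp point.
Start: joints at [-1.413, 0.13, 1.488, -0, 1.523, -0.085], TCP at [0.144, -0.582, 0.219] pointing down, gripper open.
Joint ranges: [-2.96, 2.96], [-0.89, 2.26], [0.02, 2.5], [-1.34, 4.48], [0, 2.73], [-2.66, 2.66]. Speed limits (rad/s): [2.39, 2.39, 2.79, 3.14, 3.14, 3.14].

## Interface

Orientations are given as a rotation vector (axis times angle).
In Python, from plant import robot, read_camera, job gives the robot as it stands.
- The arm moves only by the shell command python3 -m inch 'ROWS' [FORCE]. ROWS is JSON, one flat list of numbers, 5 for each row, row after row: the shift along the world's x, y, z in mm, then the turn about the world's z in degrees, then the opening in per cent of the stroke, from 0 (shut) to 100 (fully open). In form: [dx, dy, dz, yaw, hand, dx, dy, dz, yaw, hand, ...]. A call has 1 to 10 rows; each row is the pose to reach, as a shift and turn from the pose commanded when the call began; what a row does not reach only later rows make up. A row lasts 1/12 s, in which the tool goes at most 41.7 mm and 7.16 degrees, less where a joint would pass 70% of its speed; a pose out of reach is approached as far as the arm can. A call with a gripper value outside its range is refused whole. The fingers move at their own pace and stop on an object; FORCE is the grip in N (left out, the last holds). Time passes only in rows, so rows that repeat a pose let the fingers close. It gives the time, the measured TCP pose, the force, the opening and the grip force at its end, in the units of the state.
- robot.read_state(): the state, without advancing time (a new reading comes with each control period).
- read_camera(name): name is "scene" or "top" or "wrist"; returns a dict with "image" (480x640x3 uint8, blue, green, red), "K" (3x3 intrinsics, pixels), "D" ([k1, k2, p1, p2, k3] as OpenCV has them; the pictures are not rectified), "extrinsics" (4x4, takes a point from world to camera coordinates); the wrist camera has in their place "mount" (4x4, takes a point from camera to tool coordinates, whose origin is the TCP and whose axes are the flange's). Camera axes: x right, y down, z forward; pixel columns grow to the right and rows downward; lengths in m; the calibration is good to about 2 mm. A picture is of the moment at which its call begins: read the wrist's pose just before it. There is no depth.
- job.close_job(): hands the job in; it is judged then, once.
The state is a dict: "t": time; "q": joint angles; "dq": joint speeds; "joint_torque": joint torques, N m; "tool_pos": TCP position; "orientation": TCP orientation; "force": force on the tool from outside, world axes, zero at the start; "wrist_torque": the same for the moment, N m; "opening": finger opening in m; "gripper_force": force on a finger pad.
Only numpy, scipy, OpenCV 4.12 (cv2) and the standard library are available. Lean on these libraries where they do the work, as an engineer would, in place of code of your own. Each camera call takes 0.05 s, during which the arm holds its last target. There are 200 camera calls.

## Task

Two metal parts caddies with wooden carrying bars stand on the bench. Hang the shallower one by its bar on the double hook stand, so that the bar lies across both hook arms behind their upturned tips and the caddy hangs level and still; leave the deeper caddy standing where it is.

Things in the scene. Friction and masses are not known exactly. Their poses are not given: they have to be found in the camera images.
- shallow_caddy_bar (a point): Centre of the bar of the shallower caddy (to hang; loose, about 0.26 kg): sheet-metal tray 72 (x) by 140 (y) by 40 mm deep; above it, along y, a square wooden bar 14 by 14 by 140 mm between flat end uprights (24 mm wide, 146 mm over outer faces). This point is 122 mm above the underside; bar's underside 75 mm above the rim. x across the bar, y along it, z up. Stands upright at first.
- deep_caddy_bar (a point): Centre of the bar of the other, deeper caddy (leave alone; loose, 0.32 kg). Same make, width, length and bar, but its tray is 82 mm deep, so this point is 164 mm above its underside. Axes alike.
- hook_seat (a point): Where the bar hangs on the fixed stand: midway between two level arms, at their tops, 165 mm up. Arms: 10 mm round steel at y = +-38 mm, open between; tips at x = -55 mm turn up 18 mm; uprights at x = +80 mm; foot 240 by 140 by 10 mm. x points from tips to uprights, z up. The bar goes on over the tips from -x, tray passing below the arms, and lies along y; room for x = -37 to +38 mm.

How it is judged:
By the outcome, as a careful person would: the job done as asked, in the order asked, and still so for the second after the job is handed in, with the robot touching nothing.
It also fails if it takes over 45 s, if anything falls off the work surface, if the arm or the gripper's body presses on something with over 40 N, if the wrist force passes 120 N, or if a joint passes its speed limit or range.

## Working session

There is one attempt and no reset: what is moved stays moved. The work goes in short steps, Python scripts to look and compute and a shell command to move; the robot and the scene stay as the last step left them, time stands still between calls to the robot, and variables do not carry over. Pictures are saved under pics/ and viewed, at most 10 in all, crops included, and the job is handed in when it is done.

```bash
mkdir -p pics; ls
cat > h.py <<'E'
import numpy as np, cv2
from plant import robot, read_camera, job
def save(n,f):
    c=read_camera(n); cv2.imwrite('pics/'+f,c['image']); return c
def ray(c,uv,Twc=None):
    p=cv2.undistortPoints(np.array([[uv]],float),c['K'],c['D'])[0,0]
    E=np.linalg.inv(c['extrinsics']) if Twc is None else Twc
    d=E[:3,:3]@np.array([p[0],p[1],1]); return E[:3,3],d/np.linalg.norm(d)
def onz(c,uv,z,T=None):
    o,d=ray(c,uv,T); return o+d*(z-o[2])/d[2]
def cross(r1,r2):
    (a,u),(b,v)=r1,r2
    s=np.linalg.lstsq(np.c_[u,-v],b-a,rcond=None)[0]
    p,q=a+u*s[0],b+v*s[1]; return (p+q)/2,np.linalg.norm(p-q)
E
python3 - <<'E'
from h import *
import pickle
C={n:save(n,n+'0.png') for n in('scene','top')}
pickle.dump(C,open('c0.pkl','wb'))
for n in C: 
    T=np.linalg.inv(C[n]['extrinsics']); print(n,T[:3,3].round(3),T[:3,2].round(2))
s=robot.read_state();print(s['t'],s['tool_pos'],s['orientation'],s['opening'])
E
```

```text
pics
scene [ 0.231 -0.663  0.846] [ 0.35  0.62 -0.71]
top [ 0.503 -0.088  1.395] [ 0.05  0.01 -1.  ]
0.1 [ 0.14418292 -0.58188778  0.21768844] [-3.11681765e+00 -3.80169777e-01  8.35581570e-05] 0.09315680767762435
```

View pics/scene0.png

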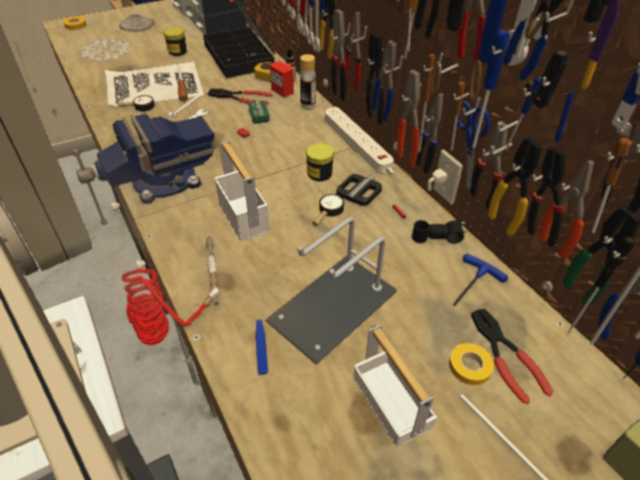

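View pics/top0.png

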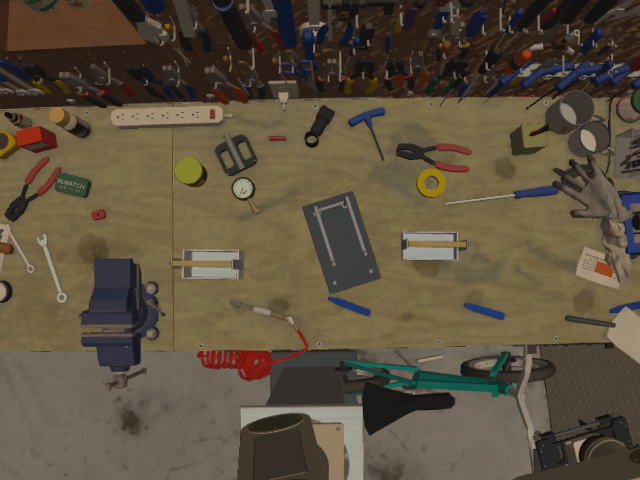

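Scene and top both show the stand at centre (top about 340,240), a caddy to its left (top 208,264; scene 240,195) and one to its right (top 433,245; scene 395,390). The arms run from the uprights at the top end towards the free tips at the lower end. Next I'll measure the bars and tray rims.

Run:
```python
from h import *
import pickle
C=pickle.load(open('c0.pkl','rb'))
R={'L':{'scene':(205,130,275,245),'top':(165,240,250,290)},'R':{'scene':(345,315,440,450),'top':(395,225,475,270)}}
for k in R:
    P={}
    for n,(a,b,c,d) in R[k].items():
        im=C[n]['image'][b:d,a:c]; h=cv2.cvtColor(im,cv2.COLOR_BGR2HSV)
        m=cv2.inRange(h,(12,110,120),(25,255,255)); m=cv2.morphologyEx(m,cv2.MORPH_OPEN,np.ones((2,2)))
        nn,l,st,ce=cv2.connectedComponentsWithStats(m); i=1+st[1:,4].argmax()
        pts=np.argwhere(l==i)[:,::-1].astype(np.float32)+[a,b]
        r=cv2.minAreaRect(pts.astype(np.float32)); P[n]=r; print(k,n,r,st[i,4])
        cv2.imwrite(f'pics/m{k}{n}.png',(l==i)*255)
    p,g=cross(ray(C['scene'],P['scene'][0]),ray(C['top'],P['top'][0])); print(k,'bar',p.round(4),'gap',round(g,4))
def up(n,b,s): return cv2.resize(C[n]['image'][b[1]:b[3],b[0]:b[2]],None,fx=s,fy=s,interpolation=cv2.INTER_CUBIC)
def fit(i,w,h):
    o=np.zeros((h,w,3),np.uint8); o[:min(h,i.shape[0]),:min(w,i.shape[1])]=i[:h,:w]; return o
# 4 tiles 400x300
A=np.hstack([fit(up('scene',(200,130,290,245),2.6),400,300),fit(up('scene',(340,315,460,450),2.2),400,300)])
B=np.hstack([fit(up('scene',(260,210,400,360),2),400,300),fit(up('top',(295,185,390,295),2.7),400,300)])
cv2.imwrite('pics/crops.png',np.vstack([A,B]))
```

```text
L scene ((239.5, 187.0), (114.0, 69.0), 90.0) 3768
L top ((203.0, 264.5), (5.0, 58.0), 90.0) 299
L bar [0.5253 0.2321 0.0776] gap 0.0085
R scene ((391.9999694824219, 381.99993896484375), (93.99998474121094, 133.99996948242188), 0.0) 6114
R top ((438.0, 244.5), (5.0, 56.0), 90.0) 287
R bar [ 0.5556 -0.3453  0.08  ] gap 0.0112[ WARN:0@0.156] global loadsave.cpp:1063 imwrite_ Unsupported depth image for selected encoder is fallbacked to CV_8U.
```

View pics/crops.png

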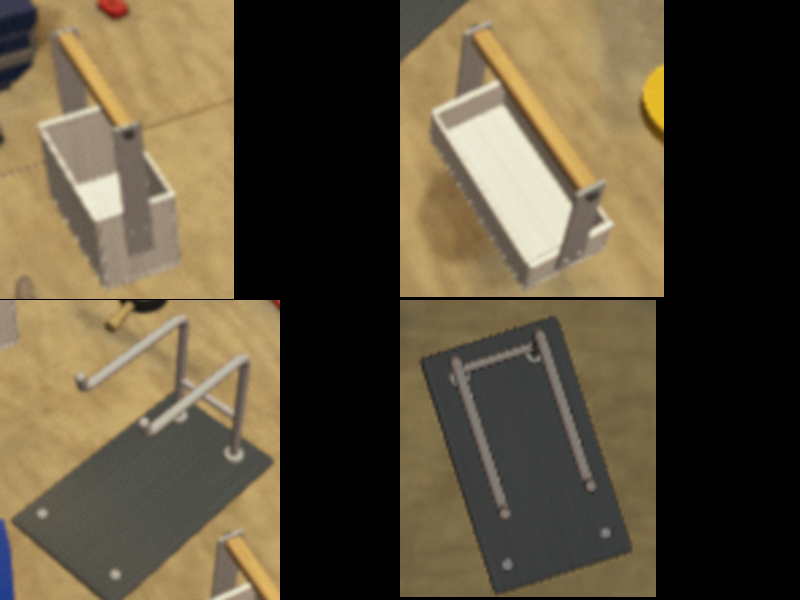

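Run:
```python
from h import *
import pickle
C=pickle.load(open('c0.pkl','rb')); S,T=C['scene'],C['top']
for k,(a,b,c,d) in {'L':(215,135,262,190),'R':(362,322,436,410)}.items():
    h=cv2.cvtColor(S['image'][b:d,a:c],cv2.COLOR_BGR2HSV)
    for s in (130,145,160):
        m=cv2.inRange(h,(12,s,100),(25,255,255)); nn,l,st,ce=cv2.connectedComponentsWithStats(m); i=1+st[1:,4].argmax()
        pts=(np.argwhere(l==i)[:,::-1]+[a,b]).astype(np.float32); r=cv2.minAreaRect(pts)
        t={'L':(203,264.5),'R':(438,244.5)}[k]
        p,g=cross(ray(S,r[0]),ray(T,t)); print(k,s,np.round(cv2.boxPoints(r),1).tolist(),st[i,4],p.round(4),round(g,4))
# R top bar orientation
h=cv2.cvtColor(T['image'][225:270,395:475],cv2.COLOR_BGR2HSV); m=cv2.inRange(h,(12,110,120),(25,255,255))
m=cv2.morphologyEx(m,cv2.MORPH_OPEN,np.ones((2,2)));n,l,st,ce=cv2.connectedComponentsWithStats(m);i=1+st[1:,4].argmax()
pts=(np.argwhere(l==i)[:,::-1]+[395,225]).astype(np.float32)
vx,vy,x,y=cv2.fitLine(pts,cv2.DIST_L2,0,.01,.01).ravel(); print('fit',vx,vy,x,y,pts.min(0),pts.max(0))
e=[onz(T,(u,y+(u-x)*vy/vx),.129) for u in (pts[:,0].min()-.5,pts[:,0].max()+.5)]
print('R bar ends',np.round(e,4),'len',np.linalg.norm(e[0]-e[1]),'ang of +y axis',np.degrees(np.arctan2(*(e[0]-e[1])[1::-1])))
P={}
for n,s,t in (('tipL',(301,251.5),(333.5,263.9)),('tipR',(333.5,274),(365.4,253.9)),('upL',(351.5,220),(316.1,208)),('upR',(382.5,239),(347.2,199.1))):
    p,g=cross(ray(S,s),ray(T,t)); P[n]=p; print(n,p.round(4),round(g,4),onz(T,t,.165).round(4),onz(S,s,.165).round(4))
print('tip gap',np.linalg.norm(P['tipL']-P['tipR'])," len",np.linalg.norm(P['upL']-P['tipL']),np.linalg.norm(P['upR']-P['tipR']))
# foot outline
m=(cv2.cvtColor(T['image'],cv2.COLOR_BGR2HSV)[...,2]<75).astype(np.uint8); m[:185]=0;m[295:]=0;m[:,:295]=0;m[:,390:]=0
m=cv2.morphologyEx(m,cv2.MORPH_CLOSE,np.ones((13,13)))
c=max(cv2.findContours(m,0,1)[0],key=cv2.contourArea); r=cv2.minAreaRect(c); q=np.array([onz(T,u,.01) for u in cv2.boxPoints(r)])
print('foot',q.round(4),np.linalg.norm(np.diff(q,axis=0),axis=1),q.mean(0).round(4))
```

```text
L 130 [[221.1999969482422, 145.1999969482422], [227.39999389648438, 141.10000610351562], [250.1999969482422, 175.1999969482422], [243.89999389648438, 179.39999389648438]] 277 [0.521  0.2113 0.1678] 0.002
L 145 [[222.1999969482422, 146.1999969482422], [224.0, 145.0], [245.0, 176.0], [243.1999969482422, 177.1999969482422]] 64 [0.519  0.2128 0.1654] 0.0023Traceback (most recent call last):
  File "<stdin>", line 7, in <module>
ValueError: attempt to get argmax of an empty sequence
```

```bash
cat > m.py <<'E'
from h import *
import pickle
C=pickle.load(open('c0.pkl','rb')); S,T=C['scene'],C['top']
for k,(a,b,c,d) in {'R':(362,322,436,410)}.items():
    h=cv2.cvtColor(S['image'][b:d,a:c],cv2.COLOR_BGR2HSV)
    for s in (120,130,140):
        m=cv2.inRange(h,(12,s,100),(25,255,255)); nn,l,st,ce=cv2.connectedComponentsWithStats(m); i=1+st[1:,4].argmax()
        pts=(np.argwhere(l==i)[:,::-1]+[a,b]).astype(np.float32); r=cv2.minAreaRect(pts)
        p,g=cross(ray(S,r[0]),ray(T,(438,244.5))); print(k,s,np.round(cv2.boxPoints(r),1).tolist(),st[i,4],p.round(4),round(g,4))
h=cv2.cvtColor(T['image'][225:270,395:475],cv2.COLOR_BGR2HSV); m=cv2.inRange(h,(12,110,120),(25,255,255))
m=cv2.morphologyEx(m,cv2.MORPH_OPEN,np.ones((2,2)));n,l,st,ce=cv2.connectedComponentsWithStats(m);i=1+st[1:,4].argmax()
pts=(np.argwhere(l==i)[:,::-1]+[395,225]).astype(np.float32)
vx,vy,x,y=cv2.fitLine(pts,cv2.DIST_L2,0,.01,.01).ravel(); print('fit',vx,vy,x,y,pts.min(0),pts.max(0))
e=[onz(T,(u,y+(u-x)*vy/vx),.129) for u in (pts[:,0].min()-.5,pts[:,0].max()+.5)]
print('R bar ends',np.round(e,4),'len',np.linalg.norm(e[0]-e[1]),'ang of +y axis',np.degrees(np.arctan2(*(e[0]-e[1])[1::-1])))
P={}
for n,s,t in (('tipL',(301,251.5),(333.5,263.9)),('tipR',(333.5,274),(365.4,253.9)),('upL',(351.5,220),(316.1,208)),('upR',(382.5,239),(347.2,199.1))):
    p,g=cross(ray(S,s),ray(T,t)); P[n]=p; print(n,p.round(4),round(g,4),onz(T,t,.165).round(4),onz(S,s,.165).round(4))
print('tip gap',np.linalg.norm(P['tipL']-P['tipR'])," len",np.linalg.norm(P['upL']-P['tipL']),np.linalg.norm(P['upR']-P['tipR']))
m=(cv2.cvtColor(T['image'],cv2.COLOR_BGR2HSV)[...,2]<75).astype(np.uint8); m[:185]=0;m[295:]=0;m[:,:295]=0;m[:,390:]=0
m=cv2.morphologyEx(m,cv2.MORPH_CLOSE,np.ones((13,13)))
c=max(cv2.findContours(m,0,1)[0],key=cv2.contourArea); r=cv2.minAreaRect(c); q=np.array([onz(T,u,.01) for u in cv2.boxPoints(r)])
print('foot',q.round(4).tolist(),np.linalg.norm(np.diff(q,axis=0),axis=1),q.mean(0).round(4))
E
python3 m.py
```

```text
R 120 [[369.79998779296875, 333.1000061035156], [381.5, 324.3999938964844], [432.79998779296875, 392.70001220703125], [421.1000061035156, 401.3999938964844]] 910 [ 0.5605 -0.3407  0.1259] 0.0052
R 130 [[371.0, 332.20001220703125], [379.20001220703125, 326.29998779296875], [428.70001220703125, 395.5], [420.3999938964844, 401.3999938964844]] 778 [ 0.5596 -0.3405  0.1236] 0.0029
R 140 [[372.29998779296875, 331.70001220703125], [378.6000061035156, 327.70001220703125], [423.70001220703125, 397.8999938964844], [417.5, 401.8999938964844]] 324 [ 0.5586 -0.3402  0.1212] 0.0
fit 0.9996665 0.025823325 437.96863 244.5784 [410. 242.] [466. 247.]
R bar ends [[ 0.561  -0.2709  0.129 ]
 [ 0.555  -0.4066  0.129 ]] len 0.13586886198424414 ang of +y axis 87.47293227599536
tipL [ 0.5178 -0.0904  0.1675] 0.0034 [ 0.5164 -0.0897  0.165 ] [ 0.5204 -0.0891  0.165 ]
tipR [ 0.5402 -0.1645  0.1692] 0.0051 [ 0.538  -0.1635  0.165 ] [ 0.5444 -0.1625  0.165 ]
upL [ 0.6485 -0.0519  0.1532] 0.0018 [ 0.6463 -0.0518  0.165 ] [ 0.6422 -0.0627  0.165 ]
upR [ 0.6686 -0.1255  0.1567] 0.0041 [ 0.6657 -0.1242  0.165 ] [ 0.6652 -0.1329  0.165 ]
tip gap 0.07738225215427126  len 0.1369566550888186 0.13475668236778485
foot [[0.6694, -0.0094, 0.01], [0.7098, -0.1431, 0.01], [0.4812, -0.211, 0.01], [0.4413, -0.0785, 0.01]] [0.13967118 0.23851481 0.13839541] [ 0.5754 -0.1105  0.01  ]
```

Heights check out: the left bar is at z≈0.166 (deep caddy) and the right one at 0.124 (shallow). The foot measures 139×238 mm and the tip gap is 77 mm. The stand's yaw is about 16.8° and the seat is near (0.581, -0.112). The shallow bar is near (0.559, -0.340) at yaw -2.5°. I'll move above it.

```bash
python3 -m inch '[35,20,5,6,100, 70,40,10,12,100, 104,60,15,18,100, 138,81,20,25,100, 172,101,25,32,100, 207,121,30,39,100, 242,141,30,46,100, 276,161,30,53,100, 310,181,30,60,100, 345,201,30,67,100]'; python3 -m inch '[25,15,0,4,100, 50,29,0,7,100, 69,41,0,7,100, 69,41,0,7,100, 69,41,0,7,100]'
python3 - <<'E'
from h import *
import pickle
s=robot.read_state(); c=save('wrist','w1.png'); pickle.dump((s,c),open('w1.pkl','wb'))
R=cv2.Rodrigues(np.array(s['orientation']))[0]; print(s['t'],s['tool_pos'],R.round(3).tolist(),s['q']); print(c['mount'].round(3))
E
```

```text
t: 0.93
tool_pos: [0.4905, -0.3799, 0.2482]
orientation: [-2.384, -2.045, 0.0]
force: [0.4, -0.2, 0.1]
opening: 0.093
gripper_force: 0.0
t: 1.35
tool_pos: [0.5588, -0.3393, 0.2477]
orientation: [-2.258, -2.182, 0.001]
force: [0.5, -0.1, -0.3]
opening: 0.0927
gripper_force: 0.0
1.35 [ 0.5587926  -0.33931395  0.24766982] [[0.034, 0.999, -0.001], [0.999, -0.034, 0.001], [0.001, -0.001, -1.0]] [-6.24020927e-01  2.67772934e-01  1.28013736e+00 -1.62048651e-04
  1.59522053e+00 -5.89661240e-01]
[[-0.    -0.971 -0.241  0.066]
 [ 1.    -0.     0.    -0.001]
 [-0.    -0.241  0.971 -0.167]
 [ 0.     0.     0.     1.   ]]
```

View pics/w1.png

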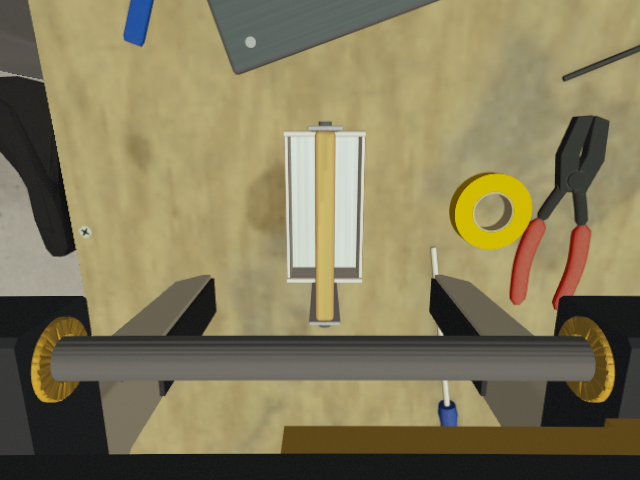

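The wrist view shows the bar running from (325,130) to (324,322), nearly in line with the hand. I'll check it with rays.

Run:
```python
from h import *
import pickle
s,c=pickle.load(open('w1.pkl','rb')); C=pickle.load(open('c0.pkl','rb'))
M=np.eye(4);M[:3,:3]=cv2.Rodrigues(np.array(s['orientation']))[0];M[:3,3]=s['tool_pos'];Tw=M@c['mount']
h=cv2.cvtColor(c['image'],cv2.COLOR_BGR2HSV)
m=cv2.inRange(h,(12,100,150),(25,255,255));m[:125]=0;m[325:]=0;m[:,:308]=0;m[:,345:]=0
pts=np.argwhere(m)[:,::-1].astype(np.float32)
rows=[(v,pts[pts[:,1]==v,0].mean()) for v in range(140,310,5) if (pts[:,1]==v).sum()>8]
a=np.polyfit(*np.array(rows).T,1); print(a,len(rows),pts.min(0),pts.max(0))
e=[onz(c,(np.polyval(a,v),v),.129,Tw) for v in (pts[:,1].min(),pts[:,1].max())]
print(np.round(e,4),np.mean(e,0).round(4),np.linalg.norm(e[0]-e[1]),np.degrees(np.arctan2(*(e[0]-e[1])[1::-1]))-90)
for u,wv in (((410,243),pts[:,1].min()),((466.3,245.3),pts[:,1].max())):
    p,g=cross(ray(C['top'],u),ray(c,(np.polyval(a,wv),wv),Tw)); print('height',p.round(4),round(g,4))
```

```text
[-3.43773873e-03  3.25397250e+02] 34 [316. 131.] [334. 320.]
[[ 0.5621 -0.27    0.129 ]
 [ 0.557  -0.4083  0.129 ]] [ 0.5595 -0.3392  0.129 ] 0.13834379808755626 -2.0949063158447387
height [ 0.5622 -0.2702  0.1428] 0.0004
height [ 0.5559 -0.4048  0.1357] 0.0024
```

```bash
python3 -m inch '[1,0,-30,0,100, 1,0,-65,0,100, 1,0,-100,0,100, 1,0,-125,0,100, 1,0,-138,0,100, 1,0,-144,0,100, 1,0,-144,0,100, 1,0,-144,0,40, 1,0,-144,0,20, 1,0,-144,0,5]' 35; python3 -m inch '[0,0,0,0,5, 0,0,0,0,5, 0,0,0,0,5, 0,0,0,0,5, 0,0,0,0,5, 0,0,0,0,5]'
```

```text
t: 2.23
tool_pos: [0.5605, -0.3414, 0.1072]
orientation: [2.259, 2.178, 0.001]
force: [0.4, 0.7, -0.5]
opening: 0.0773
gripper_force: 0.0
t: 2.73
tool_pos: [0.5593, -0.3404, 0.1046]
orientation: [-2.261, -2.181, -0.0]
force: [0.4, 0.5, -1.2]
opening: 0.0373
gripper_force: 0.0
```

```bash
python3 -m inch '[0,0,0,0,5, 0,0,0,0,5, 0,0,0,0,5, 0,0,0,0,5, 0,0,0,0,5, 0,0,0,0,5]'; python3 -m inch '[0,0,8,0,5, 0,0,18,0,5, 0,0,18,0,5, 0,0,18,0,5]'
```

```text
t: 3.23
tool_pos: [0.5593, -0.3404, 0.1045]
orientation: [-2.262, -2.181, 0.0]
force: [0.9, 0.1, -0.7]
opening: 0.0138
gripper_force: 35.0
t: 3.57
tool_pos: [0.56, -0.3409, 0.1241]
orientation: [2.26, 2.179, 0.001]
force: [-0.2, -0.1, -3.4]
opening: 0.0136
gripper_force: 35.0
```

```bash
python3 -m inch '[0,0,12,0,5, -5,0,28,0,5, -18,0,44,0,5, -35,0,58,0,5, -55,0,68,0,5, -75,0,71,0,5, -95,0,71,0,5, -115,0,71,0,5, -127,0,71,0,5, -130,0,71,0,5]'; python3 -m inch '[0,8,0,1,5, 0,23,0,3,5, 0,43,0,5,5, 2,65,0,8,5, 5,87,0,11,5, 10,110,0,14,5, 15,132,0,16,5, 20,152,0,18,5, 24,170,0,19,5, 26,182,0,19,5]'; python3 -m inch '[0,5,0,0,5, 0,7,0,0,5, 0,7,0,0,5, 0,7,0,0,5]'
python3 - <<'E'
from h import *
s=robot.read_state(); c=save('scene','s2.png'); t=save('top','t2.png')
R=cv2.Rodrigues(np.array(s['orientation']))[0]; print(s['t'],s['tool_pos'],np.degrees(np.arctan2(R[1,1],R[0,1])))
o=np.hstack([cv2.resize(c['image'][170:400,220:440],(400,418)),cv2.resize(t['image'][180:300,290:405],(400,418))]); cv2.imwrite('pics/v2.png',o)
E
```

```text
t: 4.4
tool_pos: [0.4277, -0.3408, 0.1954]
orientation: [2.262, 2.178, -0.001]
force: [-0.4, -0.8, -3.9]
opening: 0.0136
gripper_force: 35.0
t: 5.23
tool_pos: [0.456, -0.1552, 0.1939]
orientation: [-1.864, -2.529, -0.002]
force: [0.3, -1.0, -2.9]
opening: 0.0137
gripper_force: 35.0
t: 5.57
tool_pos: [0.4552, -0.1519, 0.1937]
orientation: [1.871, 2.524, -0.0]
force: [0.5, -0.2, -3.7]
opening: 0.0136
gripper_force: 35.0
5.5667 [ 0.45520612 -0.15188002  0.19368682] 16.89593711995932
```

View pics/v2.png

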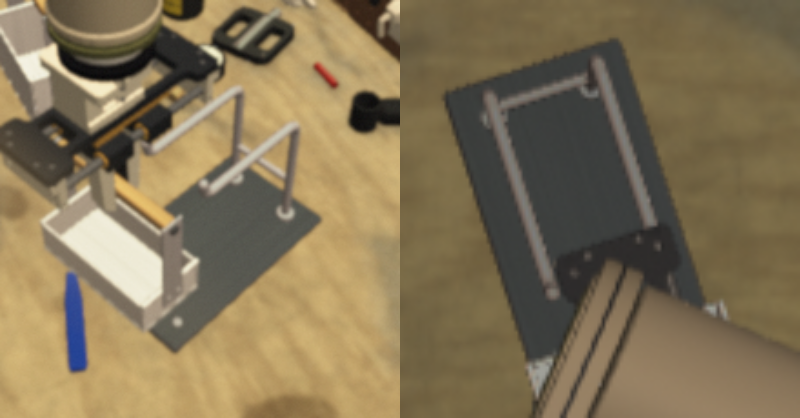

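The caddy hangs level in the grip, lined up in front of the tips: tray below the arms, bar above them. Next I'll go over the tips to the seat.

```bash
python3 -m inch '[5,2,0,0,5, 15,5,0,0,5, 30,9,0,0,5, 45,14,0,0,5, 60,19,0,0,5, 75,24,0,0,5, 90,29,0,0,5, 105,34,0,0,5, 118,38,0,0,5, 126,40,0,0,5]'; python3 -m inch '[0,0,-5,0,5, 0,0,-12,0,5, 0,0,-20,0,5, 0,0,-26,0,5, 0,0,-29,0,5, 0,0,-32,0,5, 0,0,-34,0,5, 0,0,-34,0,5]'
python3 - <<'E'
from h import *
c=save('scene','s3.png'); t=save('top','t3.png')
o=np.hstack([cv2.resize(c['image'][170:370,230:440],(480,457)),cv2.resize(t['image'][180:300,300:400],(320,384))[:457] if 0 else cv2.copyMakeBorder(cv2.resize(t['image'][180:300,300:400],(320,384)),0,73,0,0,cv2.BORDER_CONSTANT)]); cv2.imwrite('pics/v3.png',o)
E
```

```text
t: 6.5
tool_pos: [0.5831, -0.1107, 0.1932]
orientation: [-1.87, -2.524, -0.001]
force: [-0.5, -0.1, -4.0]
opening: 0.0138
gripper_force: 35.0
t: 7.17
tool_pos: [0.5809, -0.1115, 0.1593]
orientation: [-1.871, -2.523, 0.0]
force: [-0.9, 0.0, -3.1]
opening: 0.0139
gripper_force: 35.0
```

View pics/v3.png

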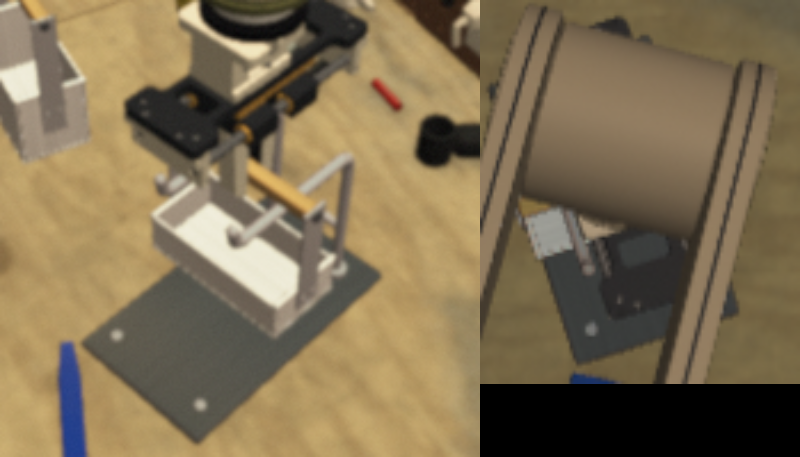

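The bar is over both arms behind the tips, with about 5 mm left to go. I'll lower until contact.

```bash
python3 -m inch '[0,0,-1,0,5, 0,0,-2,0,5, 0,0,-3,0,5, 0,0,-3,0,5, 0,0,-3,0,5]' | grep -E 'pos|force'; python3 -m inch '[0,0,-1,0,5, 0,0,-1,0,5, 0,0,-1,0,5]' | grep -E 'pos|force';python3 -m inch '[0,0,-1,0,5, 0,0,-1,0,5, 0,0,-1,0,5]' | grep -E 'pos|force'
```

```text
tool_pos: [0.5812, -0.1114, 0.1565]
force: [0.1, 0.3, -3.7]
gripper_force: 35.0
tool_pos: [0.5813, -0.1114, 0.1556]
force: [-0.2, 0.2, -3.2]
gripper_force: 35.0
tool_pos: [0.5812, -0.1114, 0.1546]
force: [-0.7, -0.4, -2.7]
gripper_force: 35.0
```

```bash
for i in 1; do python3 -m inch '[0,0,-1,0,5, 0,0,-1,0,5, 0,0,-1,0,5]' | grep -E 'pos|force'; python3 -m inch '[0,0,-1,0,5, 0,0,-1,0,5, 0,0,-1,0,5]' | grep -E 'pos|force';done
```

```text
tool_pos: [0.5814, -0.1114, 0.1543]
force: [-3.5, -0.1, 2.2]
gripper_force: 35.0
tool_pos: [0.5814, -0.1115, 0.1542]
force: [-5.9, 1.1, 9.8]
gripper_force: 35.0
```

```bash
python3 -m inch '[0,0,1,0,5, 0,0,1,0,5, 0,0,1,0,15]' 10| grep -E 'pos|force|open'; python3 -m inch '[0,0,0,0,18, 0,0,0,0,21, 0,0,0,0,25, 0,0,0,0,30, 0,0,0,0,35, 0,0,0,0,40, 0,0,0,0,45, 0,0,0,0,45, 0,0,0,0,45, 0,0,0,0,45]'; python3 -m inch '[0,0,3,0,45, 0,0,8,0,45, 0,0,15,0,45, 0,0,25,0,45, 0,0,40,0,45, 0,0,60,0,45, 0,0,80,0,45, 0,0,100,0,45, 0,0,115,0,45, 0,0,120,0,45]'
```

```text
tool_pos: [0.5817, -0.1115, 0.1542]
force: [-1.5, 0.4, 2.8]
opening: 0.0141
gripper_force: 10.0
t: 9.77
tool_pos: [0.5813, -0.1114, 0.1536]
orientation: [-1.871, -2.524, 0.0]
force: [0.4, -0.1, -0.1]
opening: 0.042
gripper_force: 0.0
t: 10.6
tool_pos: [0.5827, -0.1118, 0.2783]
orientation: [1.867, 2.52, 0.003]
force: [-0.1, 0.0, 0.4]
opening: 0.042
gripper_force: 0.0
```

```bash
python3 -m inch '[-10,0,10,0,45, -30,0,20,0,45, -50,0,20,0,45, -70,-10,20,0,45, -95,-30,20,0,45, -120,-60,20,0,45, -140,-90,20,0,45, -160,-120,20,0,45, -175,-145,20,0,45, -180,-150,20,0,45]'|grep force; python3 -m inch '[0,0,0,0,45, 0,0,0,0,45, 0,0,0,0,45, 0,0,0,0,45, 0,0,0,0,45, 0,0,0,0,45]'|grep force
cat > l.py <<'E'
from h import *
import sys
c=save('scene','s4.png'); t=save('top','t4.png'); robotw=0
a=cv2.resize(c['image'][130:370,200:440],(420,420)); b=cv2.resize(t['image'][180:300,160:400],(0,0),fx=1.55,fy=1.55)
b=cv2.copyMakeBorder(b,0,420-b.shape[0],0,0,cv2.BORDER_CONSTANT); cv2.imwrite(sys.argv[1],np.hstack([a,b]))
E
python3 l.py pics/v4.png; cp pics/s4.png a.png; python3 -m inch '[0,0,0,0,45, 0,0,0,0,45, 0,0,0,0,45, 0,0,0,0,45, 0,0,0,0,45, 0,0,0,0,45]'|grep 't:'
python3 - <<'E'
from h import *
a=cv2.imread('a.png');b=read_camera('scene')['image'];print('max diff',cv2.absdiff(a,b)[130:370,200:440].max(),(cv2.absdiff(a,b)[130:370,200:440].max(2)>25).sum())
E
```

```text
force: [0.2, 0.8, -0.3]
gripper_force: 0.0
force: [0.0, -0.3, 0.2]
gripper_force: 0.0
t: 12.53
max diff 84 486
```

View pics/v4.png

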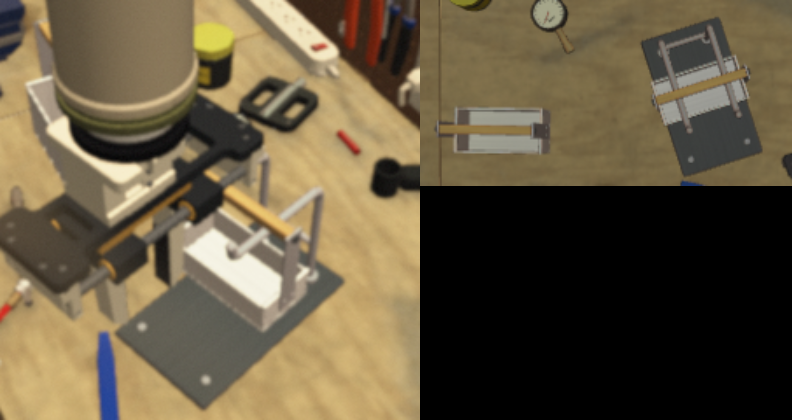

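The top view shows the bar across both arms behind the tips and the deep caddy unmoved. The pictures differ somewhat, so I'll back the arm off and check for residual swing.

```bash
python3 -m inch '[0,-20,0,0,45, 0,-50,0,0,45, 0,-80,0,0,45, 0,-110,0,0,45, 0,-140,0,0,45, 0,-160,0,0,45, 0,-170,0,0,45, 0,-170,0,0,45]'|grep t:
cat > d.py <<'E'
from h import *
A=read_camera('scene')['image'],read_camera('top')['image']
for i in range(4):
    for _ in range(3): robot.read_state(); 
    B=read_camera('scene')['image'],read_camera('top')['image']
    print([ (int(d.max()),int((d>25).sum())) for d in (cv2.absdiff(A[0],B[0])[200:330,280:400].max(2),cv2.absdiff(A[1],B[1])[190:295,300:385].max(2))])
E
python3 d.py;python3 -m inch '[0,0,0,0,45, 0,0,0,0,45, 0,0,0,0,45, 0,0,0,0,45, 0,0,0,0,45, 0,0,0,0,45, 0,0,0,0,45, 0,0,0,0,45, 0,0,0,0,45, 0,0,0,0,45]'|grep t: ; python3 d.py; python3 l.py pics/v5.png
```

```text
t: 13.25
[(122, 1718), (3, 0)]
[(146, 2302), (3, 0)]
[(147, 2386), (3, 0)]
[(147, 2278), (3, 0)]
t: 14.58
[(22, 0), (3, 0)]
[(22, 0), (3, 0)]
[(21, 0), (3, 0)]
[(21, 0), (3, 0)]
```

View pics/v5.png

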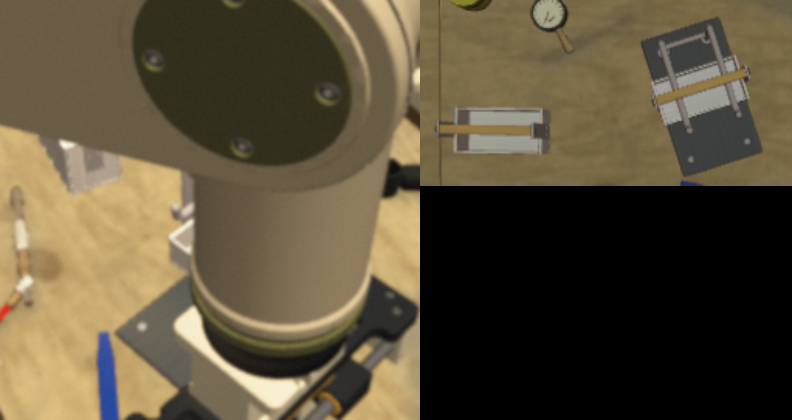

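The top view is steady (differences of at most 3 grey levels): the bar lies across both arms and the deep caddy hasn't moved. The arm is clear, so I'm handing in.

```bash
python3 -c "
from plant import job
print(job.close_job())"
```

```text
the job is handed in; nothing more can be done
None
```

The shallower caddy hangs by its bar across both hook arms behind the tips, level by eye and still in the top camera; the deeper caddy stands where it was, and the job was handed in at about 15 s, with no verdict returned.

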